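# Clamp the circuit panel with the T-handle hex key

## Robot

A 6-joint arm with a two-finger parallel gripper is mounted at the origin on the work surface. World frame = base frame: x ahead of the robot, y to its left, z up, the work surface at z = 0. Lengths are in m, angles in degrees, forces in N, time in s.
With the tool pointing down it reaches from about 0.35 to 0.95 m from the base axis. Payload 17.4 kg.
Tool frame: the origin (TCP) lies at the very end of the fingers, on their centre line; the grasp point (between the pads) lies 19 mm behind it (manip.grip_point_offset is the distance from the TCP to the grasp point, in m); z points along the fingers, y is the line along which they close (so a half turn about z gives the same grasp; the last joint's range is limited). The gripper opens to 93 mm and grips with 3 to 60 N. Pads are 15 mm wide; open, the fingers measure 128 mm over their backs; the gripper's body (75 mm by 188 mm) begins 65 mm behind the grasp point.
Start: joints at [-74.53, 6.646, 82.598, -0, 90.757, -2.166], TCP at [0.204, -0.643, 0.219] pointing down, gripper open.
Joint ranges: [-162.19, 162.19], [-47.58, 125.68], [4.15, 143.07], [-65.23, 245.23], [0.69, 171.88], [-170.13, 170.13]. Speed limits (degrees/s): [108.29, 108.29, 127.2, 180, 180, 180].

## Interface

Orientations are given as [roll, pitch, yaw] about the fixed x, y, z axes, in that order (R = Rz(yaw) Ry(pitch) Rx(roll)).
In Python, from station import manip, read_camera, calibration, look_for, regions_of gives the robot as it stands.
- The arm moves only by the shell command python3 -m inch 'ROWS' [OPENING] [FORCE]. ROWS is JSON, a list of rows, each a list of 4 numbers: the shift along the tool's x, y, z in mm, then the turn about the tool's z in rad. In form: [[x, y, z, twist], ...]. A call has 1 to 12 rows; each row shifts and turns the commanded pose from where the row before left it, along the tool's axes as they then stand; what a row does not reach is not made up. A row lasts 1/10 s, in which the tool goes at most 50 mm and 8.59 degrees, less where a joint would pass 70% of its speed; a pose out of reach is approached as far as the arm can. A call is refused whole if a number of a shift passes 50 or a number of a turn 0.15, either way. A call with a gripper value outside its range is refused whole. OPENING is the finger opening in mm, from 0 to 93, set as the call begins (- or left out, the last holds). The fingers move at their own pace and stop on an object; FORCE is the grip in N (left out, the last holds). Time passes only in rows, so rows that do not move let the fingers close. It gives the time, the measured TCP pose, the force, the opening and the grip force at its end, in the units of the state.
- manip.get_state(): the state, without advancing time (a new reading comes with each control period).
- read_camera(name): name is "scene" or "top"; returns (picture, depth): 400x640x3 uint8, blue, green, red; 400x640 float32, m along the optical axis (not along the pixel's ray), 0 where there is no reading.
- calibration(name): a dict with "camera_matrix" (3x3 intrinsics, pixels), "origin" and "rotation" of the camera in the world. Camera axes: x right, y down, z forward; pixel columns grow to the right and rows downward; lengths in m; the calibration is good to about 2 mm. A picture is of the moment at which its call begins. calibration takes no time and is no camera call.
- manip.job_done(): hands the job in; it is judged then, once.
Trained networks look in the newest picture that a camera, given by its name, has taken for a name from the list of things; names that differ only in an ending like _2 or _b are one class to them, and where a whole thing is asked for, a point or a joint stands for the part that bears it (a point fixed in the world has none). Each returns a list of dicts, best first, with "score" (0 to 1); they miss things now and then, are a little off and sometimes report something else, mostly with a low value. They report only what shows in the picture. A call takes as long as a camera call. They do not tell look-alikes from the thing itself.
- look_for(camera, query): "bbox" ([left, top, width, height] in pixels, round what is visible of it).
- regions_of(camera, query): "region" (400x640 bool, what is visible of it) and "bbox" ([left, top, width, height] in pixels, round what is visible of it).
The state is a dict: "time": time; "joint_pos": joint angles; "dq": joint speeds; "tau": joint torques, N m; "eef_pos": TCP position; "tool_rot": TCP orientation; "ft_force": force on the tool from outside, world axes, zero at the start; "wrist_torque": the same for the moment, N m; "grip_width": finger opening in m; "grip_force": force on a finger pad.
Only numpy, scipy, OpenCV 4.12 (cv2) and the standard library are available. Lean on these libraries where they do the work, as an engineer would, in place of code of your own. Each camera call takes 0.05 s, during which the arm holds its last target. There are 200 camera calls.

## Task

Clamp the green circuit panel down: take the larger T-handle hex key from its rack, feel with its tip along the slot of the strap clamp for the recessed hex socket of the screw, probing with a light hand and never ramming screw or strap. Seat the key fully and turn it clockwise (seen from above), a quarter turn or so at a grasp, until the screw comes up firm, then stop: do not wrench on the tight screw. Then draw the key out, stand it back upright in its empty hole in the rack and let go, leaving the panel and everything else where it lies.

Things in the scene. Friction and masses are not known exactly. Their poses are not given: they have to be found in the camera images.
- key: larger of two loose T-handle hex keys, upright in the rack, 0.14-0.24 kg: steel hex shank 12 mm across flats (13.9 across corners), black crossbar 100 x 18 x 18 mm from 100 to 118 mm above the tip, round collar 22 mm wide under it. Origin: middle of the tip face; z up the shank, x along the bar; two of the six flats face +x and -x. Grip it from above across the bar's 18 mm, at mid-bar, with about 40 N.
- bar (a point): the middle of the larger key's crossbar, 109 mm above its tip; axes as the key's (x along the bar).
- rack: fixed aluminium block 80 x 190 x 45 mm (x, y, z). Origin: centre of its underside. Two round holes 19 mm wide, 38 mm deep (floor 7 mm above the underside) at x 0, y -45 and +45 mm. Each key stands in one of them, tip on the hole's floor, bar about along the rack's x axis; which key is in which varies.
- fixture: fixed aluminium tooling plate 240 x 200 x 16 mm with steel fences 10 mm high on its +x and -y edges. Origin: centre of its underside. The strap clamp stands at the middle of its -x side.
- clamp: steel strap clamp on the plate, 106 mm long (x), 40 mm wide, 25 mm thick; at +x its rubber-soled toe reaches over the panel's edge. Origin: middle of its slot, at its underside; axes as the fixture's. Comes down 0.28 mm per rad of the screw (under 1 mm in all) and presses the panel when the screw is tight. The screw's head lies recessed in the slot; 4 to 6 N of push is enough to feel it and to seat the key.
- slot (a point): middle of the strap's slot (39 mm along x, 24 mm wide), at the strap's top face. The screw head, 21 mm wide, is centred across the slot but anywhere from -8 to +8 mm along x: not reported, to be felt. Its top is 7 mm below this point, the slot's floor beside it 21 mm, a fully seated key's tip 16 mm. A tip lowered here always lands on the head. The hex socket has a 1.2 mm chamfer and catches a tip within 1.5 mm.
- screw (a joint): turn of the clamp screw, rad, growing clockwise seen from above: starts at 0.3 to 1.0, comes up firm at 2.8. At 0 two flats of its hex socket (12.8 mm across flats, 9 mm deep) face along the slot's x; it looks the same every pi/3. Turning friction 0.2 N m, stays where left; when tight the torque soon rises by 0.25 N m more. The key has about 0.12 rad of play each way and leans a little when let go.
- panel: green circuit panel with rows of small metal pads, 134 x 172 x 4 mm, loose, 0.3 kg, lying on the plate with one edge under the clamp's toe. Origin: centre of its underside. Leave it in place.
- small_key: smaller T-handle hex key in the rack's other hole: shank 6 mm across flats, 78 mm long, crossbar 66 x 12 x 14 mm. Too small for the screw. Origin: middle of its tip. Leave alone.
- step_block: steel step block, 36 x 24 x 24 mm with three steps, loose on the plate beside the clamp. Origin: centre of its underside. Leave alone.
- tweezers: steel tweezers 133 mm long, 7 mm high, lying on the bench. Origin: near their middle, on the bench. Leave alone.
- loupe: small black eye loupe, 40 mm wide, 38 mm high, on the bench. Origin: centre of its underside. Leave alone.
- bottle: clear solvent bottle with a steel pump top, 62 mm wide, 112 mm high. Origin: centre of its underside. Leave alone.
- brush: black anti-static brush, 163 mm long, 24 mm high, lying on the bench. Origin: near its middle, on the bench. Leave alone.
Mind the look-alikes: they are no part of the job. Several things have the shape of the panel; the one meant has the colours described above.

How it is judged:
By the outcome, as a careful person would: the job done as asked, in the order asked, and still so for the second after the job is handed in, with the robot touching nothing.
It also fails if it takes over 72 s, if anything falls off the work surface, if the arm or the gripper's body presses on something with over 40 N, if the wrist force passes 120 N, or if a joint passes its speed limit or range.

## Working session

There is one attempt and no reset: what is moved stays moved. The work goes in short steps, Python scripts to look and compute and a shell command to move; the robot and the scene stay as the last step left them, time stands still between calls to the robot, and variables do not carry over. Pictures are saved under pics/ and viewed, at most 10 in all, crops included, and the job is handed in when it is done.

```bash
mkdir -p pics; ls
cat > h.py <<'E'
import numpy as np, cv2
from station import manip, read_camera, calibration, look_for, regions_of
def cloud(cam,d):
    c=calibration(cam);K=np.array(c["camera_matrix"]);R=np.array(c["rotation"]);o=np.array(c["origin"])
    v,u=np.indices(d.shape)
    p=np.stack([(u-K[0,2])/K[0,0]*d,(v-K[1,2])/K[1,1]*d,d],-1)
    w=p@R.T+o; w[d<=0]=np.nan
    return w
E
python3 - <<'E'
from h import *
for c in("top","scene"):
    im,d=read_camera(c); cv2.imwrite(f"pics/{c}0.png",im); np.save(f"{c}.npy",d)
    k=calibration(c); print(c,k["origin"],np.round(k["rotation"],3).tolist(),k["camera_matrix"][0])
    w=cloud(c,d)
    for q in("key","rack","clamp","fixture","small_key","panel"):
        for r in regions_of(c,q)[:2]:
            p=w[r["region"]]; p=p[~np.isnan(p[:,0])]
            print(q,round(r["score"],2),r["bbox"],np.round(np.median(p,0),3) if len(p) else None, np.round(np.percentile(p,[2,98],axis=0),3).tolist() if len(p) else None)
print(manip.get_state())
E
```

```text
pics
top [0.33503912 0.08422954 1.16685053] [-169.761, 0.13, -89.07] [386.76318925   0.         315.44418786]Traceback (most recent call last):
  File "<stdin>", line 5, in <module>
  File "h.py", line 7, in cloud
    w=p@R.T+o; w[d<=0]=np.nan
      ~~~~~^~
ValueError: operands could not be broadcast together with shapes (400,640) (3,)
```

Rotation is given as roll/pitch/yaw.

```bash
sed -i 's/R=np.array(c\["rotation"\])/R=Rot.from_euler("xyz",c["rotation"],degrees=True).as_matrix()/; 1a from scipy.spatial.transform import Rotation as Rot' h.py
python3 - <<'E'
from h import *
for c in("top","scene"):
    im,d=read_camera(c); cv2.imwrite(f"pics/{c}0.png",im); np.save(f"{c}.npy",d)
    k=calibration(c); print(c,k["origin"],k["rotation"])
    w=cloud(c,d)
    for q in("key","rack","clamp","fixture","small_key","panel"):
        for r in regions_of(c,q)[:2]:
            p=w[r["region"]]; p=p[~np.isnan(p[:,0])]
            print(q,round(r["score"],2),r["bbox"],np.round(np.median(p,0),3) if len(p) else None, np.round(np.percentile(p,[2,98],axis=0),3).tolist() if len(p) else None)
print(manip.get_state())
E
```

```text
top [0.33503912 0.08422954 1.16685053] [-1.69760828e+02  1.30495680e-01 -8.90697817e+01]
key 0.67 [419.9, 174.1, 17.2, 39.8] [ 0.551 -0.226  0.123] [[0.507, -0.238, 0.042], [0.597, -0.218, 0.128]]
rack 0.55 [403.3, 173.3, 67.3, 42.8] [ 0.561 -0.271  0.044] [[0.508, -0.364, 0.004], [0.618, -0.175, 0.053]]
clamp 0.75 [272.1, 181.3, 23.2, 38.5] [0.537 0.188 0.047] [[0.489, 0.161, 0.025], [0.59, 0.213, 0.052]]
fixture 0.94 [237.8, 138.3, 79.2, 86.4] [0.551 0.178 0.018] [[0.479, 0.094, 0.011], [0.729, 0.31, 0.05]]
small_key 0.29 [421.1, 177.6, 16.0, 33.0] [ 0.549 -0.226  0.124] [[0.507, -0.237, 0.055], [0.594, -0.218, 0.128]]
panel 0.7 [240.6, 143.6, 62.7, 54.6] [0.638 0.228 0.02 ] [[0.565, 0.139, 0.015], [0.708, 0.308, 0.024]]
panel 0.6 [166.5, 147.5, 46.3, 53.4] [0.627 0.482 0.004] [[0.547, 0.416, -0.001], [0.712, 0.546, 0.009]]
scene [ 1.09318576 -0.53065323  0.66256621] [-124.47090638   -0.446111     42.36763193]
key 0.89 [211.7, 248.8, 35.1, 38.8] [ 0.56  -0.232  0.121] [[0.446, -0.239, 0.003], [0.605, -0.184, 0.127]]
rack 0.66 [169.8, 270.9, 91.8, 83.4] [ 0.589 -0.294  0.044] [[0.52
[... 439 characters left out ...]
.716, 0.549, 0.008]]
{'time': 0.75, 'joint_pos': array([-7.45308433e+01,  6.64660380e+00,  8.25979921e+01,  2.25095447e-03,
        9.07575095e+01, -2.16641416e+00]), 'dq': array([-0.13482753, -0.02852065, -0.03008752,  0.05748875, -0.01202919,
        0.00761759]), 'tau': array([-4.20062308e-03, -7.20927286e+01, -6.22703648e+01,  7.78577174e-02,
        1.83309725e-02,  4.15550176e-05]), 'eef_pos': array([ 0.20449437, -0.64327675,  0.21863838]), 'tool_rot': array([-1.79997981e+02, -2.32873865e-03,  1.76356005e+01]), 'ft_force': array([ 0.0893957 ,  0.82585842, -0.27154892]), 'wrist_torque': array([-0.01500782,  0.02082829,  0.00769348]), 'grip_force': 0.0, 'grip_width': 0.09286728632273772}
```

View pics/top0.png

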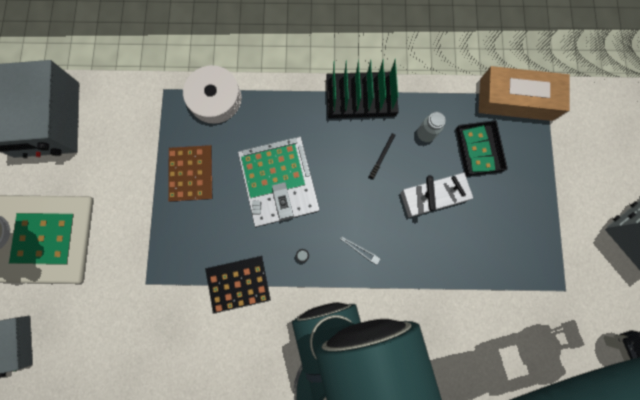

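View pics/scene0.png

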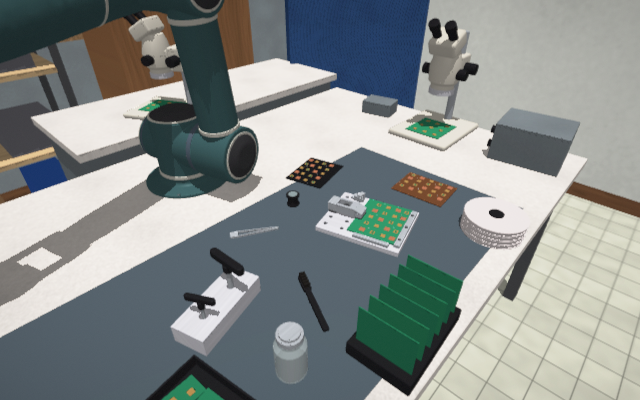

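Both views show the large key at top (430,193) / scene (228,262), in the rack, and the clamp at top (283,200) / scene (347,205) on the white fixture with the green panel. Next I'll fit the poses.

Run:
```python
from h import *
P={c:cloud(c,np.load(c+".npy")) for c in("top","scene")}
def fit(name,lo,hi,zl,zh):
    for c in P:
        p=P[c].reshape(-1,3); m=(p[:,0]>lo[0])&(p[:,0]<hi[0])&(p[:,1]>lo[1])&(p[:,1]<hi[1])&(p[:,2]>zl)&(p[:,2]<zh)
        q=p[m]
        r=cv2.minAreaRect((q[:,:2]*1000).astype(np.float32)); e=np.linalg.svd(q[:,:2]-q[:,:2].mean(0),full_matrices=False)[2][0]
        print(name,c,m.sum(),np.round(r[0],1),np.round(r[1],1),round(r[2],1),"mean",np.round(q.mean(0)*1000,1),"pca",round(np.degrees(np.arctan2(e[1],e[0])),1),"zmed",np.round(np.median(q[:,2])*1000,1))
fit("bar",(.48,-.29),(.63,-.17),.110,.14)
fit("rack",(.48,-.40),(.65,-.15),.035,.052)
fit("small",(.5,-.4),(.63,-.27),.08,.11)
fit("clamp",(.47,.15),(.62,.23),.040,.06)
fit("fixture",(.44,.05),(.76,.35),.011,.032)
p=P["top"].reshape(-1,3)
c=P["top"][180:224,268:300]
im=cv2.imread("pics/top0.png")
a=cv2.resize(im[175:230,235:320],None,fx=7,fy=7,interpolation=cv2.INTER_CUBIC)
im=cv2.imread("pics/scene0.png")
b=cv2.resize(im[180:240,310:395],None,fx=7,fy=7,interpolation=cv2.INTER_CUBIC)[:385]
cv2.imwrite("pics/crop.png",cv2.resize(np.vstack([a,b]),None,fx=.77,fy=.77))
```

```text
bar top 263 [ 553.6 -228. ] [98.  18.9] 2.1 mean [ 552.4 -226.7  123.2] pca -177.4 zmed 123.8
bar scene 415 [ 557.1 -228.9] [98.2 19. ] 2.2 mean [ 561.8 -231.2  122.1] pca 2.9 zmed 124.3
rack top 1347 [ 566.8 -271.5] [ 80.4 191.8] 16.7 mean [ 564.4 -267.5   44.4] pca 105.7 zmed 44.5
rack scene 2612 [ 569.1 -271.5] [ 82.  191.9] 16.7 mean [ 579.7 -284.9   44.6] pca -76.9 zmed 45.1
small top 124 [ 579.3 -314. ] [64.6 13.3] 29.9 mean [ 578.4 -312.8   96.2] pca -151.9 zmed 97.6
small scene 279 [ 582.7 -314.9] [64.5 13.7] 27.7 mean [ 585.  -315.9   95.3] pca 28.3 zmed 97.5
clamp top 371 [539.8 188.1] [104.1  40. ] 15.2 mean [537.9 187.6  47.1] pca -164.7 zmed 47.4
clamp scene 343 [542.9 188.3] [104.4  45.8] 15.2 mean [543.9 185.7  46.8] pca 16.4 zmed 47.8
fixture top 4497 [606.1 206.1] [241.4 200. ] 15.2 mean [610.1 206.4  19.2] pca -162.1 zmed 18.9
fixture scene 3305 [609.7 204.5] [240.6 203.5] 14.9 mean [629.7 191.5  20.2] pca 32.4 zmed 20.3
```

View pics/crop.png

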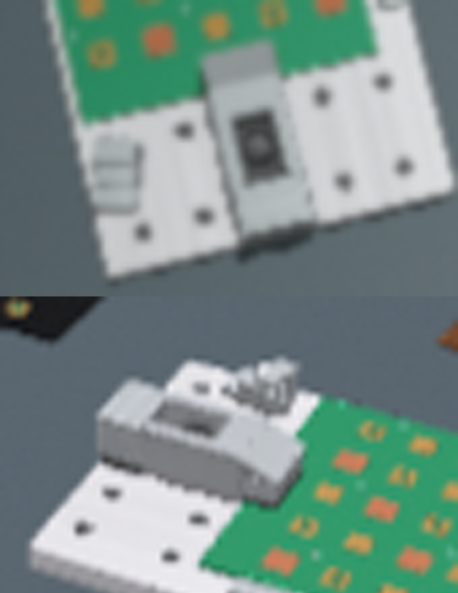

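The crop shows the slot centred near crop (262,146), with the screw head visible at about (260,147), so it is near mid-slot. Next I'll get the slot centre in metres and start the approach to the key.

```bash
cat >> h.py <<'E'
def st():
    s=manip.get_state();print("t",round(s["time"],2),"pos",np.round(np.array(s["eef_pos"])*1000,1),"rot",np.round(s["tool_rot"],2),"F",np.round(s["ft_force"],1),"T",np.round(s["wrist_torque"],2),"j6",round(s["joint_pos"][5],1),"grip",round(s["grip_width"]*1000,1),round(s["grip_force"],1));return s
def to(x,y,z,yaw=None):
    s=st();p=np.array(s["eef_pos"])*1000;R=Rot.from_euler("xyz",s["tool_rot"],degrees=True).as_matrix()
    print("tool shift",np.round(R.T@(np.array([x,y,z])-p),1), "twist", None if yaw is None else round(np.radians(s["tool_rot"][2]-yaw),3))
E
python3 - <<'E'
from h import *
def ray(c,u,v,z):
    k=calibration(c);K=np.array(k["camera_matrix"]);R=Rot.from_euler("xyz",k["rotation"],degrees=True).as_matrix()
    r=R@np.linalg.inv(K)@[u,v,1];o=np.array(k["origin"]);return np.round((o+r*(z-o[2])/r[2])*1000,1)
f=.77*7
print("slot top",ray("top",235+262/f-.4,175+146/f-.4,.048),"head",ray("top",235+260/f-.4,175+147/f-.4,.041))
print("slot scene",ray("scene",310+189/f-.4,180+(416-296.5)/f-.4,.048))
for c in("top","scene"):
    im=cv2.imread(f"pics/{c}0.png",0);d=np.load(c+".npy");w=cloud(c,d)
    a=np.radians(15.2);e=np.array([np.cos(a),np.sin(a)]);n=np.array([-e[1],e[0]])
    q=w[...,:2]-np.array([.5413,.1882]);X=q@e*1000;Y=q@n*1000
    m=(abs(X)<30)&(abs(Y)<15)&(w[...,2]<.0455)&(w[...,2]>.02)
    print(c,"lowpts X",np.round(np.percentile(X[m],[0,5,50,95,100]),1),"Y",np.round(np.percentile(Y[m],[0,5,50,95,100]),1),m.sum())
    if c=="top":
        for x,y,z,g in sorted(zip(X[m],Y[m],w[...,2][m]*1000,im[m])): print(int(x),int(y),round(float(z),1),g,end="; ")
E
python3 -m inch '[[38.3,-24.1,0,0],[38.3,-24.1,0,0],[38.3,-24.1,0,0],[38.3,-24.1,0,0],[38.3,-24.1,0,0],[38.3,-24.1,0,0],[38.3,-24.1,0,0],[38.3,-24.1,0,0],[38.3,-24.1,0,0],[38.3,-24.1,0,0],[38.3,-24.1,0,0],[38.3,-24.1,0,0]]' 60
python3 -m inch '[[0,0,0,-0.15],[0,0,0,-0.15],[0,0,0,-0.15],[0,0,0,-0.15],[0,0,0,-0.15],[0,0,0,-0.15],[0,0,0,-0.15],[0,0,0,-0.15],[0,0,0,-0.15],[0,0,0,-0.15],[0,0,0,-0.15],[0,0,0,-0.15]]'
python3 -m inch '[[0,0,0,-0.15],[0,0,0,-0.15],[0,0,0,-0.15],[0,0,0,-0.15],[0,0,0,-0.15],[0,0,0,-0.15],[0,0,0,-0.15],[0,0,0,0],[0,0,0,0]]'
python3 -c "from h import *;to(555.3,-228.5,145,182.2-360)"
```

```text
slot top [534.5 184.8  48. ] head [535.2 186.5  41. ]
slot scene [535.  188.1  48. ]
top lowpts X [-23.7 -22.3  -5.   12.4  24. ] Y [-14.8 -10.7   0.5  12.1  14.7] 112
-23 10 29.5 138; -23 1 30.8 127; -22 -10 29.6 140; -22 -12 44.6 132; -22 -1 23.9 138; -22 12 43.7 129; -22 -7 28.8 120; -21 4 26.9 124; -21 7 29.5 115; -21 -2 32.7 98; -20 -4 24.8 111; -20 0 31.8 90; -20 10 26.9 105; -18 3 27.1 88; -18 6 29.2 86; -18 -8 24.9 88; -18 -5 27.6 81; -17 -2 30.3 82; -17 12 32.6 117; -17 9 26.0 87; -16 0 26.9 78; -16 2 30.3 78; -16 -9 29.2 100; -15 5 31.0 76; -15 -6 27.0 77; -15 -3 30.7 73; -14 8 29.2 78; -13 -10 31.6 113; -13 11 27.6 107; -13 0 25.4 62; -12 2 26.9 59; -12 -1 36.4 56; -12 1 39.8 60; -12 5 27.8 59; -12 -4 31.4 62; -12 -7 27.4 77; -12 7 30.2 64; -11 6 42.2 60; -11 -5 41.9 65; -11 4 37.1 63; -10 10 26.7 92; -10 -2 41.2 71; -10 12 43.7 125; -10 -10 27.2 123; -9 0 39.0 81; -9 -7 27.0 76; -8 -6 42.4 74; -8 6 39.9 73; -7 -8 35.5 83; -7 8 42.1 71; -7 10 24.8 77; -7 3 31.9 79; -5 -2 32.3 89; -5 -6 42.7 74; -5 8 43.4 74; -5 -9 35.8 99; -5 0 31.9 97; -4 12 30.9 113; -4 2 30.8 91; -3 -10
[... 725 characters left out ...]
2.3 177; 23 1 45.4 180; 23 13 44.5 177; scene lowpts X [-26.1 -25.2  -8.5   8.3   9.8] Y [-2.7  0.4 11.5 14.3 14.9] 46
time: 1.95
eef_pos: [0.5558, -0.2268, 0.2189]
tool_rot: [180.0, -0.0, 17.6]
ft_force: [1.3, 0.2, -0.2]
grip_width: 0.06
grip_force: 0.0
time: 3.15
eef_pos: [0.5549, -0.2284, 0.2187]
tool_rot: [180.0, 0.0, 121.1]
ft_force: [0.3, -0.1, 0.3]
grip_width: 0.06
grip_force: 0.0
time: 4.05
eef_pos: [0.5549, -0.2284, 0.2187]
tool_rot: [-180.0, 0.0, -179.3]
ft_force: [0.1, -0.6, 0.9]
grip_width: 0.0602
grip_force: 0.0
t 4.05 pos [ 554.9 -228.4  218.7] rot [-180.      0.   -179.34] F [ 0.1 -0.6  0.9] T [ 0.09 -0.16  0.02] j6 -115.5 grip 60.2 0.0
tool shift [-0.4 -0.1 73.7] twist -0.027
```

```bash
python3 -m inch '[[0,0,15,-0.03],[0,0,20,0],[0,0,20,0],[0,0,20,0],[0,0,18,0],[0,0,10,0],[0,0,6,0],[0,0,0,0]]' 40
python3 -m inch '[[0,0,0,0],[0,0,0,0],[0,0,0,0],[0,0,0,0],[0,0,0,0],[0,0,0,0],[0,0,0,0]]' 0 40
python3 -c "from h import *;st()"
```

```text
time: 4.85
eef_pos: [0.5548, -0.2284, 0.1091]
tool_rot: [180.0, -0.0, -177.4]
ft_force: [0.1, -0.3, 0.2]
grip_width: 0.0401
grip_force: 0.0
time: 5.55
eef_pos: [0.5551, -0.2285, 0.1102]
tool_rot: [-180.0, 0.0, -177.4]
ft_force: [-0.1, -0.7, 5.8]
grip_width: 0.0173
grip_force: 40.0
t 5.55 pos [ 555.1 -228.5  110.2] rot [-1.7998e+02  4.0000e-02 -1.7735e+02] F [-0.1 -0.7  5.8] T [ 0.06 -0.12 -0.04] j6 -117.5 grip 17.3 40.0
```

```bash
python3 -m inch '[[0,0,-5,0],[0,0,-10,0],[0,0,-15,0],[0,0,-20,0],[0,0,-15,0],[0,0,-10,0],[0,0,0,0]]'
python3 -c "from h import *;st()"
python3 -m inch '[[0,15,0,0],[-0.4,30,0,0],[-0.4,45,0,0],[-0.4,45,0,0],[-0.4,45,0,0],[-0.4,45,0,0],[-0.4,45,0,0],[-0.4,45,0,0],[-0.4,45,0,0],[-0.4,35,0,0],[-0.2,21,0,0],[0,0,0,0.08]]'
python3 -c "from h import *;to(539.7,187.5,185,-182)"
```

```text
time: 6.25
eef_pos: [0.5553, -0.2287, 0.1865]
tool_rot: [-179.9, 0.1, -177.4]
ft_force: [1.2, 0.1, -2.2]
grip_width: 0.0174
grip_force: 40.0
t 6.25 pos [ 555.3 -228.7  186.5] rot [-1.7994e+02  1.2000e-01 -1.7735e+02] F [ 1.2  0.1 -2.2] T [ 0.08 -0.18 -0.03] j6 -117.5 grip 17.4 40.0
time: 7.45
eef_pos: [0.5382, 0.1903, 0.1834]
tool_rot: [180.0, -0.1, 178.2]
ft_force: [2.0, -0.9, -2.4]
grip_width: 0.0175
grip_force: 40.0
t 7.45 pos [538.2 190.3 183.4] rot [ 1.8000e+02 -1.1000e-01  1.7822e+02] F [ 2.  -0.9 -2.4] T [ 0.02 -0.24 -0.05] j6 -71.3 grip 17.5 40.0
tool shift [-1.6 -2.7 -1.6] twist 6.287
```

```bash
python3 -m inch '[[0,0,8,0],[0,0,10,0],[0,0,5,0],[0,0,0,0],[0,0,0,0]]'
python3 -c "
from h import *
to(539.7,187.5,155,178)
im,d=read_camera('top')
k=calibration('top');K=np.array(k['camera_matrix']);R=Rot.from_euler('xyz',k['rotation'],degrees=True).as_matrix();o=np.array(k['origin'])
w=cloud('top',d).reshape(-1,3)
im2,d2=read_camera('scene');cv2.imwrite('pics/s1.png',np.hstack([cv2.resize(im2[130:250,290:410],(480,480),interpolation=2)]))
"
```

```text
time: 7.95
eef_pos: [0.5394, 0.187, 0.1615]
tool_rot: [-180.0, -0.0, 178.1]
ft_force: [-0.3, 0.8, -2.2]
grip_width: 0.0175
grip_force: 40.0
t 7.95 pos [539.4 187.  161.5] rot [-1.8000e+02 -2.0000e-02  1.7806e+02] F [-0.3  0.8 -2.2] T [ 0.05 -0.22 -0.06] j6 -71.5 grip 17.5 40.0
tool shift [-0.3  0.5  6.5] twist 0.001
```

View pics/s1.png

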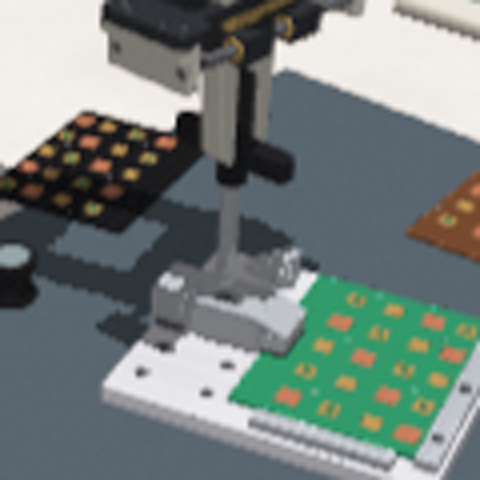

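The key hangs upright with its tip just above the slot, at crop (230,265). Now I'll feel downward gently.

```bash
python3 -m inch '[[0,0.5,5,0],[0,0,5,0],[0,0,3,0],[0,0,0,0],[0,0,0,0]]'
python3 -m inch '[[0,0,1,0],[0,0,1,0],[0,0,0,0]]'
```

```text
time: 8.55
eef_pos: [0.5394, 0.1878, 0.1486]
tool_rot: [-180.0, -0.0, 178.1]
ft_force: [0.0, -0.4, -1.5]
grip_width: 0.0177
grip_force: 40.0
time: 8.85
eef_pos: [0.5395, 0.1878, 0.1466]
tool_rot: [-180.0, -0.0, 178.1]
ft_force: [0.6, -0.0, -2.5]
grip_width: 0.0178
grip_force: 40.0
```

```bash
python3 -m inch '[[0,0,0.8,0],[0,0,0.8,0],[0,0,0,0]]'; python3 -m inch '[[0,0,0.7,0],[0,0,0.5,0],[0,0,0,0]]'
```

```text
time: 9.15
eef_pos: [0.5394, 0.1878, 0.1449]
tool_rot: [-180.0, -0.0, 178.1]
ft_force: [-0.4, 0.7, -2.1]
grip_width: 0.0175
grip_force: 40.0
time: 9.45
eef_pos: [0.5396, 0.1878, 0.144]
tool_rot: [180.0, 0.0, 178.1]
ft_force: [1.6, 0.2, -1.2]
grip_width: 0.0173
grip_force: 40.0
```

```bash
python3 -m inch '[[0,0,0.6,0],[0,0,0.4,0],[0,0,0,0]]'; python3 -m inch '[[0,0,0,0.05],[0,0,0,0.05],[0,0,0,0.05],[0,0,0,0.05],[0,0,0,0]]'
```

```text
time: 9.75
eef_pos: [0.5398, 0.1878, 0.1436]
tool_rot: [180.0, 0.1, 178.1]
ft_force: [0.4, -0.0, 5.0]
grip_width: 0.0175
grip_force: 40.0
time: 10.25
eef_pos: [0.5398, 0.1878, 0.1436]
tool_rot: [180.0, 0.1, 166.5]
ft_force: [0.6, -1.1, 5.6]
grip_width: 0.0176
grip_force: 40.0
```

```bash
python3 -m inch '[[0,0,0,0.05],[0,0,0,0.05],[0,0,0,0.05],[0,0,0,0.05],[0,0,0,0]]'; python3 -m inch '[[0,0,0,0.05],[0,0,0,0.05],[0,0,0,0.05],[0,0,0,0.05],[0,0,0,0]]';python3 -m inch '[[0,0,0,0.05],[0,0,0,0.05],[0,0,0,0.05],[0,0,0,0.05],[0,0,0,0]]'
```

```text
time: 10.75
eef_pos: [0.5397, 0.1878, 0.1433]
tool_rot: [180.0, 0.0, 155.1]
ft_force: [0.5, 0.2, 4.7]
grip_width: 0.0176
grip_force: 40.0
time: 11.25
eef_pos: [0.5393, 0.1877, 0.1424]
tool_rot: [-180.0, -0.0, 143.7]
ft_force: [0.8, -0.2, -2.6]
grip_width: 0.0177
grip_force: 40.0
time: 11.75
eef_pos: [0.5394, 0.1877, 0.1425]
tool_rot: [-180.0, -0.0, 132.3]
ft_force: [1.5, -1.5, -3.0]
grip_width: 0.0175
grip_force: 40.0
```

It caught. Next: ease it down and watch the force.

```bash
python3 -m inch '[[0,0,1,0],[0,0,1,0],[0,0,0,0]]'; python3 -c "from h import *;st()"
```

```text
time: 12.05
eef_pos: [0.5396, 0.1878, 0.141]
tool_rot: [180.0, 0.0, 132.3]
ft_force: [1.0, 0.2, 1.5]
grip_width: 0.0174
grip_force: 40.0
t 12.05 pos [539.6 187.8 141. ] rot [1.7999e+02 1.0000e-02 1.3230e+02] F [1.  0.2 1.5] T [-0.27 -0.41  0.09] j6 -25.7 grip 17.4 40.0
```

```bash
python3 -m inch '[[0,0,0,-0.05],[0,0,0,-0.04],[0,0,0,0]]';python3 -m inch '[[0,0,1,0],[0,0,1,0],[0,0,0,0]]'; python3 -c "from h import *;st()"
```

```text
time: 12.35
eef_pos: [0.5393, 0.1878, 0.1406]
tool_rot: [-180.0, -0.0, 137.5]
ft_force: [1.2, -0.2, -1.6]
grip_width: 0.0176
grip_force: 40.0
time: 12.65
eef_pos: [0.5394, 0.1878, 0.1385]
tool_rot: [-180.0, -0.0, 137.4]
ft_force: [1.3, -0.9, -2.0]
grip_width: 0.0174
grip_force: 40.0
t 12.65 pos [539.4 187.8 138.5] rot [-1.7998e+02 -1.0000e-02  1.3736e+02] F [ 1.3 -0.9 -2. ] T [-0.11 -0.42 -0.04] j6 -30.7 grip 17.4 40.0
```

Sliding freely; continuing to the bottom.

```bash
python3 -m inch '[[0,0,1,0],[0,0,1,0],[0,0,1,0],[0,0,0,0]]';python3 -m inch '[[0,0,0.7,0],[0,0,0.6,0],[0,0,0,0]]'; python3 -c "from h import *;st()"
```

```text
time: 13.05
eef_pos: [0.5395, 0.1878, 0.1359]
tool_rot: [180.0, 0.0, 137.4]
ft_force: [1.0, 0.0, -0.3]
grip_width: 0.0179
grip_force: 40.0
time: 13.35
eef_pos: [0.5399, 0.1879, 0.1358]
tool_rot: [179.9, 0.1, 137.4]
ft_force: [-1.5, -2.0, 8.9]
grip_width: 0.0173
grip_force: 40.0
t 13.35 pos [539.9 187.9 135.8] rot [1.7993e+02 5.0000e-02 1.3738e+02] F [-1.5 -2.   8.9] T [-0.42  0.09 -0.  ] j6 -30.7 grip 17.3 40.0
```

```bash
python3 -m inch '[[0,0,-0.5,0.03],[0,0,0,-0.04],[0,0,0,-0.04],[0,0,0,0.05],[0,0,0,0]]'; python3 -c "from h import *;st()"
```

```text
time: 13.85
eef_pos: [0.5398, 0.1879, 0.1358]
tool_rot: [179.9, 0.0, 137.3]
ft_force: [-0.5, 0.1, 5.0]
grip_width: 0.0173
grip_force: 40.0
t 13.85 pos [539.8 187.9 135.8] rot [1.7994e+02 3.0000e-02 1.3727e+02] F [-0.5  0.1  5. ] T [-0.3  -0.11  0.01] j6 -30.6 grip 17.3 40.0
```

```bash
for i in 1 ; do python3 -m inch '[[0,0,0,0.1],[0,0,0,0.1],[0,0,0,0.1],[0,0,0,0.1],[0,0,0,0]]' >/dev/null; python3 -c "from h import *;st()"; python3 -m inch '[[0,0,0.1,0.1],[0,0,0,0.1],[0,0,0,0.1],[0,0,0,0.1],[0,0,0,0]]' >/dev/null; python3 -c "from h import *;st()";python3 -m inch '[[0,0,0.1,0.1],[0,0,0,0.1],[0,0,0,0.1],[0,0,0,0.1],[0,0,0,0]]' >/dev/null; python3 -c "from h import *;st()"; done
```

```text
t 14.35 pos [539.7 187.8 135.8] rot [1.7995e+02 2.0000e-02 1.1424e+02] F [-0.4 -1.7  6.1] T [-0.41 -0.05  0.18] j6 -7.6 grip 17.6 40.0
t 14.85 pos [539.8 187.8 135.8] rot [ 1.7993e+02 -1.0000e-02  9.1320e+01] F [ 0.  -1.5  6.4] T [-0.45 -0.02  0.11] j6 15.3 grip 17.4 40.0
t 15.35 pos [539.8 187.8 135.8] rot [ 1.7994e+02 -3.0000e-02  6.8400e+01] F [-0.5 -0.5  6.7] T [-0.6   0.1   0.16] j6 38.2 grip 17.4 40.0
```

```bash
python3 -m inch '[[0,0,0,0.1],[0,0,0,0.1],[0,0,0,0]]' >/dev/null; python3 -c "from h import *;st()";python3 -m inch '[[0,0,0,0.1],[0,0,0,0.05],[0,0,0,0]]' >/dev/null; python3 -c "from h import *;st()
im,d=read_camera('scene');cv2.imwrite('pics/s2.png',cv2.resize(im[130:250,290:410],(600,600),interpolation=2))"
```

```text
t 15.65 pos [539.8 187.8 135.8] rot [ 1.7995e+02 -4.0000e-02  5.6940e+01] F [-0.5 -1.9  7.8] T [-0.53  0.05  0.19] j6 49.7 grip 17.7 40.0
t 15.95 pos [539.8 187.8 135.8] rot [ 1.7995e+02 -5.0000e-02  4.8450e+01] F [-1.3 -1.   7.3] T [-0.6   0.1   0.14] j6 58.2 grip 17.5 40.0
```

View pics/s2.png

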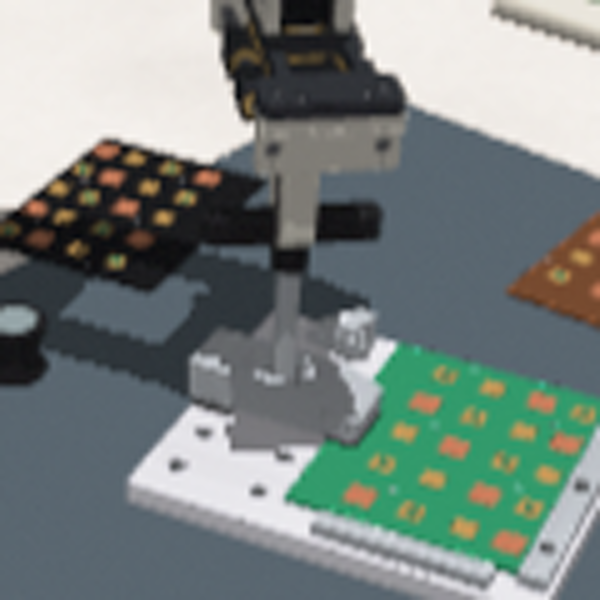

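The bar has turned with the gripper, now at crop (290,222), with the key still in the socket. Regrasping for the next turn.

```bash
python3 -m inch '[[0,0,-0.7,-0.04],[0,0,0,0],[0,0,0,0],[0,0,0,0]]' 40; python3 -m inch '[[0,0,-15,0],[0,0,-20,0],[0,0,0,-0.15],[0,0,0,-0.15],[0,0,0,-0.15],[0,0,0,-0.15],[0,0,0,-0.15],[0,0,0,-0.15],[0,0,0,-0.15],[0,0,0,-0.15],[0,0,0,-0.15],[0,0,0,-0.15]]'; python3 -c "from h import *
to(539.6,187.8,135.8,137)
im,d=read_camera('scene');cv2.imwrite('pics/s3.png',cv2.resize(im[130:250,290:410],(480,480),interpolation=2))
for c in('top','scene'):
    if c=='top': im,d=read_camera(c)
    w=cloud(c,d).reshape(-1,3);m=(abs(w[:,0]-.54)<.07)&(abs(w[:,1]-.188)<.07)&(w[:,2]>.138)&(w[:,2]<.156);q=w[m]*1000
    r=cv2.minAreaRect(q[:,:2].astype(np.float32));print(c,m.sum(),r)
"
```

```text
time: 16.4
eef_pos: [0.5394, 0.1878, 0.1354]
tool_rot: [-180.0, 0.0, 50.8]
ft_force: [0.5, -0.2, 0.3]
grip_width: 0.0395
grip_force: 0.0
time: 17.6
eef_pos: [0.5396, 0.1879, 0.1718]
tool_rot: [180.0, 0.0, 137.1]
ft_force: [0.5, -0.1, 0.1]
grip_width: 0.0401
grip_force: 0.0
t 17.6 pos [539.6 187.9 171.8] rot [1.7996e+02 2.0000e-02 1.3714e+02] F [ 0.5 -0.1  0.1] T [-0.08 -0.16  0.02] j6 -30.5 grip 40.1 0.0
tool shift [-0.  -0.1 36. ] twist 0.002
top 16 ((517.2317504882812, 160.32859802246094), (7.174076080322266, 14.136303901672363), 40.18553161621094)
scene 0 ((0.0, 0.0), (0.0, 0.0), 0.0)
```

View pics/s3.png

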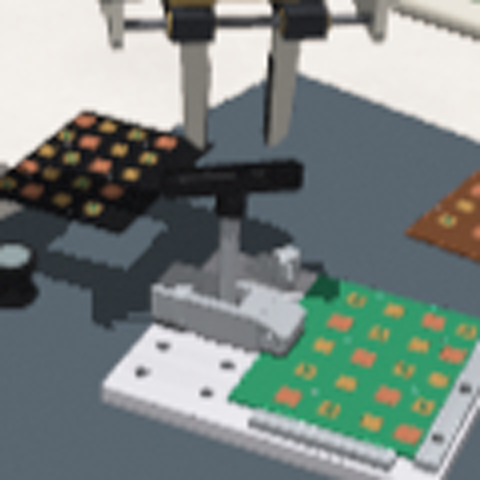

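The key stands in the socket, leaning a little, with its bar at crop (235,178). The fingers only fit along the bar at the old yaw or a half turn away, and the wrist has the range, so I'll regrasp at the old yaw.

```bash
python3 -m inch '[[0,0,0,0.15],[0,0,0,0.15],[0,0,0,0.15],[0,0,0,0.15],[0,0,0,0.15],[0,0,0,0.15],[0,0,0,0.15],[0,0,0,0.15],[0,0,0,0.15],[0,0,0,0.15],[0,0,0,0],[0,0,0,0]]'; python3 -c "from h import *
to(539.6,187.8,135.8,50.8)
for c in('top','scene'):
    im,d=read_camera(c)
    w=cloud(c,d).reshape(-1,3);m=(abs(w[:,0]-.54)<.07)&(abs(w[:,1]-.188)<.07)&(w[:,2]>.130)&(w[:,2]<.156);q=w[m]*1000
    if len(q)>5: r=cv2.minAreaRect(q[:,:2].astype(np.float32));print(c,m.sum(),r)
"
```

```text
time: 18.9
eef_pos: [0.5395, 0.1878, 0.171]
tool_rot: [180.0, -0.0, 51.0]
ft_force: [-0.0, -0.3, -0.3]
grip_width: 0.0401
grip_force: 0.0
t 18.9 pos [539.5 187.8 171. ] rot [ 1.7999e+02 -2.0000e-02  5.0970e+01] F [-0.  -0.3 -0.3] T [-0.06 -0.02  0.  ] j6 55.7 grip 40.1 0.0
tool shift [ 0.   0.  35.2] twist 0.003
top 119 ((524.3021850585938, 170.2667236328125), (54.825618743896484, 18.177705764770508), 51.19338607788086)
scene 297 ((541.2279052734375, 186.80470275878906), (98.45158386230469, 22.672191619873047), 52.35823059082031)
```

```bash
python3 -m inch '[[0,0,10,0],[0,0,12,0],[0,0,8,0],[0,0,4.5,0],[0,0,0,0]]'; python3 -m inch '[[0,0,0,0],[0,0,0,0],[0,0,0,0],[0,0,0,0],[0,0,0,0]]' 0 40;  python3 -c "from h import *;st()"; python3 -m inch '[[0,0,0.5,0],[0,0,0,0.05],[0,0,0,0.05],[0,0,0,0]]' >/dev/null; python3 -c "from h import *;st()"
```

```text
time: 19.5
eef_pos: [0.5391, 0.1877, 0.135]
tool_rot: [-180.0, 0.1, 50.9]
ft_force: [-0.6, -0.5, 0.6]
grip_width: 0.0398
grip_force: 0.0
time: 20.0
eef_pos: [0.5396, 0.1878, 0.1364]
tool_rot: [180.0, -0.0, 50.9]
ft_force: [0.6, -0.8, 2.8]
grip_width: 0.0172
grip_force: 40.0
t 20.0 pos [539.6 187.8 136.4] rot [ 1.7998e+02 -2.0000e-02  5.0870e+01] F [ 0.6 -0.8  2.8] T [-0.04 -0.09  0.  ] j6 55.8 grip 17.2 40.0
t 20.4 pos [539.8 187.9 136.3] rot [ 1.7997e+02 -6.0000e-02  4.5040e+01] F [-0.5  0.1  6.2] T [-0.04  0.06  0.19] j6 61.6 grip 17.5 40.0
```

```bash
cat > s.sh <<'E'
python3 -c "from h import *;st()"
E
python3 -m inch '[[0,0,0,0.05],[0,0,0,0.05],[0,0,0,0]]' >/dev/null; sh s.sh; python3 -m inch '[[0,0,0,0.05],[0,0,0,0]]' >/dev/null; sh s.sh; python3 -m inch '[[0,0,0,0.05],[0,0,0,0]]' >/dev/null; sh s.sh
```

```text
t 20.7 pos [539.8 187.9 136.4] rot [ 1.7997e+02 -7.0000e-02  3.9310e+01] F [-0.8 -0.9  6.2] T [-0.1   0.04  0.18] j6 67.3 grip 17.8 40.0
t 20.9 pos [539.8 187.9 136.3] rot [ 1.7997e+02 -7.0000e-02  3.6450e+01] F [-1.1 -0.6  6.6] T [-0.13  0.03  0.21] j6 70.2 grip 17.9 40.0
t 21.1 pos [539.8 187.9 136.3] rot [ 1.7998e+02 -7.0000e-02  3.3590e+01] F [-0.6 -0.1  6.9] T [-0.11 -0.    0.15] j6 73.0 grip 17.6 40.0
```

```bash
python3 -m inch '[[0,0,0,0.05],[0,0,0,0]]' >/dev/null; sh s.sh; python3 -m inch '[[0,0,0,0.05],[0,0,0,0]]' >/dev/null; sh s.sh
```

```text
t 21.3 pos [539.8 187.9 136.3] rot [ 1.7998e+02 -7.0000e-02  3.0720e+01] F [ 0.5 -0.6  6.5] T [-0.16  0.03  0.2 ] j6 75.9 grip 17.5 40.0
t 21.5 pos [539.8 187.9 136.4] rot [ 1.7998e+02 -7.0000e-02  2.7850e+01] F [ 1.  -1.   6.2] T [-0.14 -0.03  0.24] j6 78.8 grip 17.3 40.0
```

```bash
python3 -m inch '[[0,0,0,0.03],[0,0,0,0]]' >/dev/null; sh s.sh; python3 -m inch '[[0,0,0,0.03],[0,0,0,0]]' >/dev/null; sh s.sh
```

```text
t 21.7 pos [539.8 187.9 136.3] rot [ 1.7998e+02 -7.0000e-02  2.6180e+01] F [-0.  -0.3  6.1] T [-0.15  0.03  0.11] j6 80.5 grip 17.7 40.0
t 21.9 pos [539.8 187.9 136.3] rot [ 1.7998e+02 -7.0000e-02  2.4460e+01] F [-0.5 -1.1  5.5] T [-0.21  0.01  0.26] j6 82.2 grip 17.5 40.1
```

```bash
python3 -m inch '[[0,0,0,0.03],[0,0,0,0]]' >/dev/null; sh s.sh
```

```text
t 22.1 pos [539.8 187.9 136.4] rot [ 1.7998e+02 -7.0000e-02  2.2750e+01] F [ 0.3 -0.7  6.2] T [-0.14 -0.01  0.37] j6 83.9 grip 18.0 40.2
```

Torque is rising (0.26, then 0.37). One or two more small steps.

```bash
python3 -m inch '[[0,0,0,0.02],[0,0,0,0],[0,0,0,0]]' >/dev/null; sh s.sh; python3 -c "
from h import *
print([round(float((read_camera('top'),manip.get_state()['wrist_torque'][2])[1]),2) for _ in range(3)])"
```

```text
t 22.4 pos [539.8 187.9 136.3] rot [ 1.7998e+02 -7.0000e-02  2.1670e+01] F [-0.  -0.4  6.8] T [-0.16  0.03  0.47] j6 85.0 grip 17.8 40.3
[0.55, 0.5, 0.49]
```

Firm at about 0.5 N m. Back off into the play and draw the key out.

```bash
python3 -m inch '[[0,0,0,-0.05],[0,0,-0.8,-0.05],[0,0,0,-0.03],[0,0,0,0]]' >/dev/null; sh s.sh; python3 -m inch '[[0,0,-2,0],[0,0,-2,0],[0,0,-3,0],[0,0,-4,0],[0,0,0,0]]' >/dev/null; sh s.sh
```

```text
t 22.95 pos [539.6 187.8 136.4] rot [ 1.7999e+02 -1.0000e-02  2.9110e+01] F [ 0.1 -0.8  0.9] T [-0.12 -0.19 -0.02] j6 77.5 grip 17.6 40.0
t 23.45 pos [539.7 187.9 148.1] rot [ 1.800e+02 -4.000e-02  2.909e+01] F [ 0.5  0.3 -2.5] T [-0.03 -0.06  0.  ] j6 77.6 grip 17.9 40.0
```

```bash
python3 -m inch '[[0,0,-8,0],[0,0,-15,0],[0,0,-15,0.1],[0,0,0,0.12],[0,0,0,0.12],[0,0,0,0.12],[0,0,0,0],[0,0,0,0]]' >/dev/null;  python3 -c "from h import *;to(554.9,-228.4,186,2.6)"
```

```text
t 24.25 pos [539.6 187.8 186.2] rot [-1.7999e+02 -4.0000e-02  2.9400e+00] F [-0.1  0.1 -2.4] T [ 0.03 -0.02 -0.04] j6 103.7 grip 17.8 40.0
tool shift [-6.100e+00  4.165e+02  1.000e-01] twist 0.006
```

```bash
python3 -m inch '[[-0.1,15,0,0],[-0.6,35,0,0],[-0.6,45,0,0],[-0.6,45,0,0],[-0.6,45,0,0],[-0.6,45,0,0],[-0.6,45,0,0],[-0.6,45,0,0],[-0.6,40,0,0],[-0.6,30,0,0],[-0.6,18,0,0],[-0.6,8.5,0,0]]' >/dev/null; python3 -m inch '[[0,0,0,0],[0,0,0,0],[0,0,0,0],[0,0,0,0]]' >/dev/null; python3 -c "from h import *
to(554.9,-228.4,160,2.6)
im,d=read_camera('scene');cv2.imwrite('pics/s4.png',cv2.resize(im[190:360,160:280],(480,680),interpolation=2)[:600])
for c in('top','scene'):
    if c=='top': im,d=read_camera(c)
    w=cloud(c,d).reshape(-1,3);m=(abs(w[:,0]-.56)<.07)&(abs(w[:,1]+.228)<.07)&(w[:,2]>.183)&(w[:,2]<.207);q=w[m]*1000
    r=cv2.minAreaRect(q[:,:2].astype(np.float32));print(c,m.sum(),r)
"
```

```text
t 25.85 pos [ 552.8 -227.6  185.5] rot [ 1.80e+02 -1.00e-02  2.81e+00] F [ 0.4 -0.4 -1.7] T [ 0.02  0.02 -0.  ] j6 62.4 grip 17.7 40.0
tool shift [ 2.   0.9 25.5] twist 0.004
top 0 ((0.0, 0.0), (0.0, 0.0), 0.0)
scene 0 ((0.0, 0.0), (0.0, 0.0), 0.0)
```

View pics/s4.png

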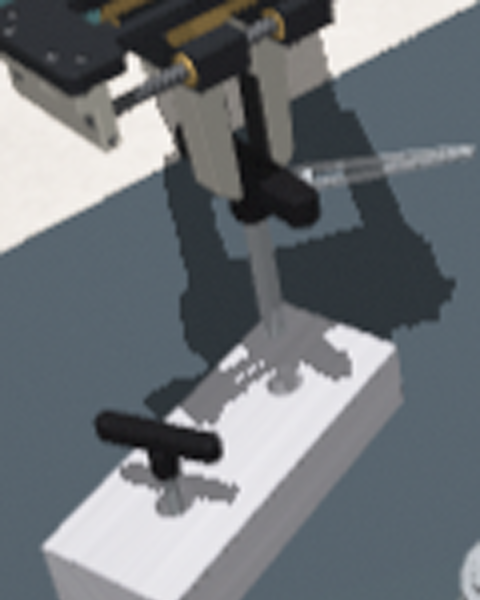

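The key hangs upright, tip at crop (275,335), and the empty hole is at (285,378). Checking both through the calibration.

```bash
python3 -c "
from h import *
def ray(c,u,v,z):
    k=calibration(c);K=np.array(k['camera_matrix']);R=Rot.from_euler('xyz',k['rotation'],degrees=True).as_matrix()
    r=R@np.linalg.inv(K)@[u,v,1];o=np.array(k['origin']);return np.round((o+r*(z-o[2])/r[2])*1000,1)
print('hole',ray('scene',160+285/4-.4,190+378/4-.4,.045),'tip',ray('scene',160+275/4-.4,190+335/4-.4,.083))
im,d=read_camera('scene');w=cloud('scene',d).reshape(-1,3);m=(abs(w[:,0]-.56)<.07)&(abs(w[:,1]+.228)<.05)&(w[:,2]>.183)&(w[:,2]<.203);q=w[m]*1000
print(m.sum(),cv2.minAreaRect(q[:,:2].astype(np.float32)))
m=(abs(w[:,0]-.56)<.03)&(abs(w[:,1]+.228)<.03)&(w[:,2]>.09)&(w[:,2]<.165);q=w[m]*1000
for a in range(90,165,15):
    r=q[(q[:,2]>a)&(q[:,2]<a+15)];print(a,len(r),np.round(np.median(r,0),1))
"
```

```text
hole [ 554.5 -227.    45. ] tip [ 558.6 -230.6   83. ]
373 ((556.3350830078125, -230.89511108398438), (92.38850402832031, 42.825469970703125), 25.6066837310791)
90 30 [ 557.9 -230.    97.9]
105 34 [ 558.1 -231.   112.6]
120 33 [ 558.3 -230.5  127.7]
135 37 [ 558.2 -229.9  141.9]
150 28 [ 558.6 -231.   156.6]
```

```bash
python3 -m inch '[[2.4,0.8,5,0],[0,0,10,0],[0,0,10,0],[0,0,6,0],[0,0,3,0],[0,0,0,0],[0,0,0,0]]' >/dev/null; sh s.sh; python3 -m inch '[[0,0,2,0],[0,0,2,0],[0,0,2,0],[0,0,2,0],[0,0,0,0]]' >/dev/null; sh s.sh
```

```text
t 26.7 pos [ 555.2 -229.3  151.6] rot [ 1.7999e+02 -2.0000e-02  2.7400e+00] F [-0.5  0.4 -2. ] T [-0.03  0.08 -0.01] j6 62.4 grip 17.8 40.0
t 27.2 pos [ 555.  -229.2  142.9] rot [-1.7999e+02  2.0000e-02  2.7400e+00] F [ 0.8  0.6 -2.1] T [-0.    0.06  0.  ] j6 62.4 grip 17.3 40.0
```

```bash
python3 -m inch '[[0,-0.6,4,0],[0,0,6,0],[0,0,6,0],[0,0,6,0],[0,0,4,0],[0,0,2,0],[0,0,0,0]]' >/dev/null; sh s.sh; python3 -m inch '[[0,0,1,0],[0,0,1,0],[0,0,0.8,0],[0,0,0,0]]' >/dev/null; sh s.sh
```

```text
t 27.9 pos [ 555.  -228.6  115. ] rot [-1.7999e+02  2.0000e-02  2.7400e+00] F [-0.1  1.6 -2.2] T [-0.04  0.05 -0.04] j6 62.4 grip 17.6 40.0
t 28.3 pos [ 555.1 -228.6  112.5] rot [-180.      0.      2.74] F [-0.6  0.7 -2.4] T [ 0.02  0.06 -0.  ] j6 62.4 grip 17.8 40.0
```

```bash
python3 -m inch '[[0,0,0.8,0],[0,0,0.5,0],[0,0,0,0]]' >/dev/null; sh s.sh; python3 -m inch '[[0,0,0.5,0],[0,0,0,0]]' >/dev/null; sh s.sh
```

```text
t 28.6 pos [ 555.1 -228.6  111.2] rot [-180.      0.      2.74] F [ 0.7  0.  -1.6] T [0. 0. 0.] j6 62.4 grip 17.5 40.0
t 28.8 pos [ 555.1 -228.7  110.8] rot [ 1.80e+02 -1.00e-02  2.74e+00] F [ 1.3 -0.3 -1.8] T [-0.01 -0.04 -0.01] j6 62.4 grip 17.6 40.0
```

```bash
python3 -m inch '[[0,0,0.5,0],[0,0,0,0]]' >/dev/null; sh s.sh; python3 -m inch '[[0,0,0.4,0],[0,0,0,0]]' >/dev/null; sh s.sh
```

```text
t 29.0 pos [ 555.3 -228.7  110.8] rot [ 1.7998e+02 -4.0000e-02  2.7400e+00] F [ 0.7 -0.   3.4] T [ 0.07  0.11 -0.02] j6 62.4 grip 17.6 40.0
t 29.2 pos [ 555.4 -228.8  110.7] rot [ 1.7997e+02 -7.0000e-02  2.7400e+00] F [-1.3  0.8  6.3] T [ 0.22  0.2  -0.02] j6 62.4 grip 17.6 40.0
```

Tip on the floor. Release, rise and check.

```bash
python3 -m inch '[[0,0,-0.7,0],[0,0,0,0],[0,0,0,0],[0,0,0,0],[0,0,0,0]]' 40 >/dev/null; sh s.sh; python3 -m inch '[[0,0,-8,0],[0,0,-15,0],[0,0,-25,0],[0,0,-40,0],[0,0,-40,0],[0,0,-30,0],[0,0,0,0],[0,0,0,0]]' >/dev/null; sh s.sh; python3 -c "
from h import *
im,d=read_camera('scene');cv2.imwrite('pics/s5.png',cv2.resize(im[150:360,150:450],(750,525),interpolation=2))
w=cloud('scene',d).reshape(-1,3);m=(abs(w[:,0]-.556)<.06)&(abs(w[:,1]+.228)<.05)&(w[:,2]>.11)&(w[:,2]<.14);q=w[m]*1000
print(m.sum(),cv2.minAreaRect(q[:,:2].astype(np.float32)),np.median(q[:,2]),np.percentile(q[:,2],99))
for r in regions_of('scene','panel')[:1]: p=w.reshape(400,640,3)[r['region']];print(r['bbox'],np.nanmedian(p,0))
"
```

```text
t 29.7 pos [ 555.  -228.6  110.4] rot [-1.80e+02  1.00e-02  2.74e+00] F [-0.   0.5  0.8] T [0.04 0.01 0.02] j6 62.4 grip 40.0 0.0
t 30.5 pos [ 555.2 -228.7  270. ] rot [ 1.7995e+02 -1.0000e-01  2.7400e+00] F [ 0.3 -0.2 -0.8] T [ 0.05 -0.02  0.08] j6 62.4 grip 39.8 0.0
415 ((558.0302734375, -228.3121337890625), (100.62836456298828, 19.515968322753906), 2.2607383728027344) 124.31856638910132 127.1206083676142
[289.2, 158.0, 52.2, 30.5] [0.30147255 0.31186345 0.00512127]
```

View pics/s5.png

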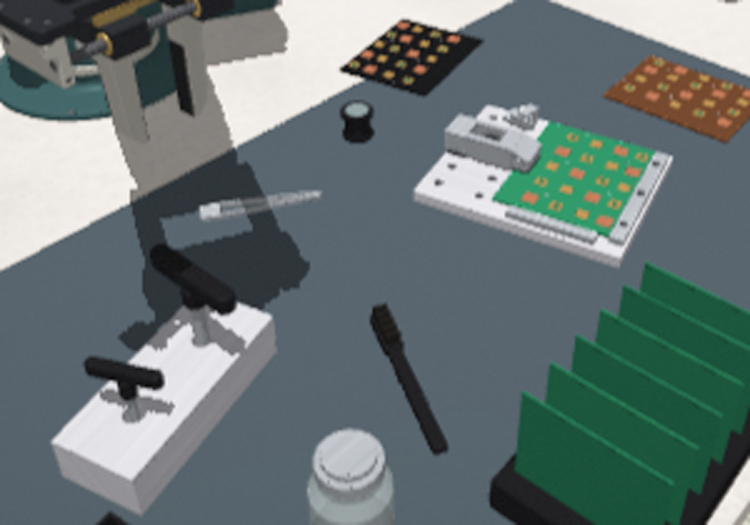

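The key stands upright in its hole (bar at crop (193,278), top at 124 mm as before), and the panel and clamp are undisturbed, so I'm handing in.

```bash
python3 -c "from station import manip;print(manip.job_done())"
```

```text
the job is handed in; nothing more can be done
None
```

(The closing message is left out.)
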